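Close up the row of spice tins on the rail

ROBOT

A 6-joint arm with a two-finger parallel gripper is mounted at the origin on a cart in front of the work surface, level with it; the furniture and walls round the work are solid. World frame = base frame: x ahead of the robot, y to its left, z up, the work surface at z = 0. Lengths are in m, angles in rad, forces in N, time in s.
With the tool pointing down it reaches from about 0.35 to 0.925 m from the base axis. Payload 6.4 kg.
Tool frame: the origin (TCP) lies at the very end of the fingers, on their centre line; the grasp point (between the pads) lies 19 mm behind it; z points along the fingers, y is the direction in which the jaws open and shut (so a half turn about z gives the same grasp; the last joint's range is limited). The gripper opens to 94 mm and grips with 3 to 60 N. Pads are 16 mm wide; open, the fingers measure 119 mm over their backs; the gripper's body (75 mm by 177 mm) begins 78 mm behind the grasp point.
Start: joints at [-1.332, 0.245, 1.558, -0, 1.339, -0.174], TCP at [0.261, -0.595, 0.205] pointing down, gripper open.
Joint ranges: [-3.13, 3.13], [-1.02, 2.26], [0.13, 2.54], [-0.95, 4.09], [0.21, 2.88], [-2.74, 2.74]. Speed limits (rad/s): [2.57, 2.57, 3.14, 3.14, 3.14, 3.14].

INTERFACE

Orientations are given as a 3x3 rotation matrix whose columns are the frame's x, y, z axes.
In Python, from station import manip gives the robot as it stands.
- The arm moves only by the shell command python3 -m pendant 'ROWS' [FORCE]. ROWS is JSON, one flat list of numbers, 5 for each row, row after row: the finger opening in m, from 0 to 0.094, then the shift along the tool's x, y, z in m, then the turn about the tool's z in rad. A call has 1 to 8 rows; each row is the pose to reach, as a shift and turn from the pose commanded when the call began, along the tool's axes at that moment; what a row does not reach only later rows make up. A row lasts 1/10 s, in which the tool goes at most 50 mm and 8.59 degrees, less where a joint would pass 70% of its speed; a pose out of reach is approached as far as the arm can. A call with a gripper value outside its range is refused whole. The fingers move at their own pace and stop on an object; FORCE is the grip in N (left out, the last holds). Time passes only in rows, so rows that repeat a pose let the fingers close. It gives the time, the measured TCP pose, the force and the opening at its end, in the units of the state.
- manip.get_obs(): the state, without advancing time (a new reading comes with each control period).
- manip.grab_frame(name): name is "scene" or "top"; returns the picture (420x560x3 uint8, red, green, blue); there is no depth.
- manip.camera_info(name): a dict with "camera_matrix" (3x3 intrinsics, pixels), "k1" (the pictures are not rectified: a ray, as slopes to the right and down, at radius r is drawn at 1 + k1 r^2 times it, then the intrinsics apply), "T" (4x4, takes a point from camera to world coordinates). Camera axes: x right, y up, looking along -z (the intrinsics and any distortion apply to the point x, -y, -z); pixel columns grow to the right and rows downward; lengths in m; the calibration is good to about 2 mm. A picture is of the moment at which its call begins. camera_info takes no time and is no camera call.
- manip.close_job(): hands the job in, once; it reports no verdict.
The state is a dict: "time": time; "joint_positions": joint angles; "dq": joint speeds; "tau": joint torques, N m; "ee_pos": TCP position; "tcp_rot": TCP orientation; "contact_force": force on the tool from outside, world axes, zero at the start; "wrist_torque": the same for the moment, N m; "gripper_width": finger opening in m.
Only numpy, scipy, OpenCV 4.12 (cv2) and the standard library are available. Lean on these libraries where they do the work, as an engineer would, in place of code of your own. Each camera call takes 0.05 s, during which the arm holds its last target. There are 200 camera calls.

TASK

Push the row of four spice tins along the wooden rail as one train, gently and touching only the rearmost tin, until the first tin is right up against the end stop and no gap is left in the row. Only then push the steel keeper bar round until it is fully shut across the rail behind the last tin. Use the fingertips only: lift and tip nothing, and leave the other things on the worktop alone.

Things in the scene. Friction and masses are not known exactly. Their poses are not given: they have to be found in the camera images.
- rail: Fixed dark wooden channel, 352 x 66 mm. Origin on the worktop below its middle line; y runs along it to the end stop, x across it, away from the robot. Floor 8 mm above the worktop; side walls 8 mm thick, tops 22 mm above the worktop, inner faces at x = -25 and +25 mm. The stop, 50 mm high, has its inner face at y = +150 mm; the other end, y = -190 mm, is open. Turned up to 0.35 rad on the worktop.
- rail_stop (a point): Middle of the inner face of the end stop, 32 mm above the worktop; the first tin's side meets it there.
- keeper (a joint): Angle (rad) of a level steel bar, 65 x 10 mm, 26 to 50 mm above the worktop, pivoted on the rail's robot-side wall; grows anticlockwise seen from above. 0: swung out to the robot's side; 0.93: parallel to the rail, pointing to its open end; 2.5: shut, square across the channel (hard limit), 4 mm behind the last tin when all are home. Starts at 0 to 0.6; friction 0.05 N m holds it.
- keeper_pivot (a point): The keeper's pivot axis at half the bar's height (38 mm above the worktop); in the rail's frame x = -34 mm, y = -51 mm.
- keeper_tip (a point): Middle of the free end of the keeper bar, 65 mm from the pivot axis, at half the bar's height.
- tin_1: First of four equal metal spice tins with flat pale wooden lids, upright cylinders 48 mm in diameter and 48 mm high (80 to 170 g), standing in the rail's channel in one touching row, counted from the end stop's side. Origin at the centre of its underside, 8 mm above the worktop. The first tin starts 50 to 100 mm short of the end stop.
- tin_2: Second of four equal metal spice tins with flat pale wooden lids, upright cylinders 48 mm in diameter and 48 mm high (80 to 170 g), standing in the rail's channel in one touching row, counted from the end stop's side. Origin at the centre of its underside, 8 mm above the worktop.
- tin_3: Third of four equal metal spice tins with flat pale wooden lids, upright cylinders 48 mm in diameter and 48 mm high (80 to 170 g), standing in the rail's channel in one touching row, counted from the end stop's side. Origin at the centre of its underside, 8 mm above the worktop.
- tin_4: Last (rearmost) of four equal metal spice tins with flat pale wooden lids, upright cylinders 48 mm in diameter and 48 mm high (80 to 170 g), standing in the rail's channel in one touching row, counted from the end stop's side. Origin at the centre of its underside, 8 mm above the worktop. Its rear side, towards the open end, is free.
- salt_shaker: Bystander: loose salt shaker, 44 mm wide, 90 mm high, on the worktop on the robot's side of the rail. Origin at its underside.
- espresso_mug: Bystander: loose small white mug, 62x92x51 mm, on the worktop to the left, on the robot's side. Origin at its underside.
- garlic: Bystander: loose garlic bulb, 60 mm wide, 58 mm high, on the worktop to the left of the rail. Origin at its underside.
There are look-alikes about, which are no part of the job. Leave any orange look-alike of the tin_3 alone. Leave any orange look-alike of the tin_4 alone.

How it is judged:
By the outcome, as a careful person would: the job done as asked, in the order asked, and still so for the second after the job is handed in, with the robot touching nothing.
It also fails if it takes over 50 s, if anything falls off the work surface, if the arm or the gripper's body presses on something with over 40 N, if the wrist force passes 120 N, or if a joint passes its speed limit or range.

## Working session

There is one attempt and no reset: what is moved stays moved. The work goes in short steps, Python scripts to look and compute and a shell command to move; the robot and the scene stay as the last step left them, time stands still between calls to the robot, and variables do not carry over. Pictures are saved under pics/ and viewed, on a budget of 10 in all, crops included, one or two more only if the job needs it, and the job is handed in when it is done.

```bash
mkdir -p pics; cat > h.py <<'E'
import numpy as np, cv2
from station import manip
def snap(n,f):
    im=manip.grab_frame(n); cv2.imwrite('pics/'+f,cv2.cvtColor(im,cv2.COLOR_RGB2BGR)); return im
def ray(n,px):
    c=manip.camera_info(n);K=np.array(c['camera_matrix']);T=np.array(c['T'])
    p=cv2.undistortPoints(np.array(px,float).reshape(-1,1,2),K,np.array([c['k1'],0,0,0.]))[:,0]
    d=np.c_[p[:,0],-p[:,1],-np.ones(len(p))]@T[:3,:3].T
    return T[:3,3],d
def onz(n,px,z):
    o,d=ray(n,px); return o+d*((z-o[2])/d[:,2])[:,None]
def proj(n,P):
    c=manip.camera_info(n);K=np.array(c['camera_matrix']);T=np.linalg.inv(np.array(c['T']))
    q=np.array(P,float).reshape(-1,3)@T[:3,:3].T+T[:3,3]
    q=q*[1,-1,-1]
    return cv2.projectPoints(q,np.zeros(3),np.zeros(3),K,np.array([c['k1'],0,0,0.]))[0][:,0]
E
python3 - <<'E'
from h import *
for n in('top','scene'):
    snap(n,n+'0.png'); print(manip.camera_info(n))
print(manip.get_obs())
E
```

```text
{'camera_matrix': array([[525.58441452,   0.        , 277.05553116],
       [  0.        , 525.58441452, 205.82734328],
       [  0.        ,   0.        ,   1.        ]]), 'k1': -0.010819861451379788, 'T': array([[-2.95846244e-02,  9.90845783e-01, -1.31717063e-01,
         3.53860617e-01],
       [-9.99561871e-01, -2.92075889e-02,  4.79395927e-03,
         5.04941920e-02],
       [ 9.02936489e-04,  1.31801182e-01,  9.91275760e-01,
         1.20455176e+00],
       [ 0.00000000e+00,  0.00000000e+00,  0.00000000e+00,
         1.00000000e+00]])}
{'camera_matrix': array([[499.85073243,   0.        , 271.06330398],
       [  0.        , 499.85073243, 197.5321267 ],
       [  0.        ,   0.        ,   1.        ]]), 'k1': -0.14700770810602878, 'T': array([[-0.81949756,  0.38907673, -0.42076483,  0.0063247 ],
       [-0.57287851, -0.5757705 ,  0.58335113,  0.74323597],
       [-0.01529563,  0.71910196,  0.69473622,  0.87786131],
       [ 0.        ,  0.        ,  0.        ,  1.        ]])}
{'time': 0.1, 'joint_positions': array([-1.33208283e+00,  2.45708481e-01,  1.55884615e+00,  1.72057759e-05,
        1.33867418e+00, -1.74143633e-01]), 'dq': array([-0.00072479, -0.00081473, -0.00373474,  0.00255903,  0.00048516,
       -0.00169117]), 'tau': array([ 1.24609214e-03, -4.16903651e+01, -3.15527773e+01,  6.87013683e-02,
        3.08837439e-02, -5.31159048e-05]), 'ee_pos': array([ 0.26065892, -0.5948871 ,  0.20450312]), 'tcp_rot': array([[ 9.15979850e-01,  4.01224099e-01, -3.70603629e-04],
       [ 4.01224158e-01, -9.15978512e-01,  1.59371650e-03],
       [ 2.99972506e-04, -1.60850733e-03, -9.99998661e-01]]), 'contact_force': array([-0.35171325,  1.00151534,  0.65747489]), 'wrist_torque': array([-0.00220286, -0.01351587,  0.03449935]), 'gripper_width': 0.09386871843228295}
```

View pics/top0.png

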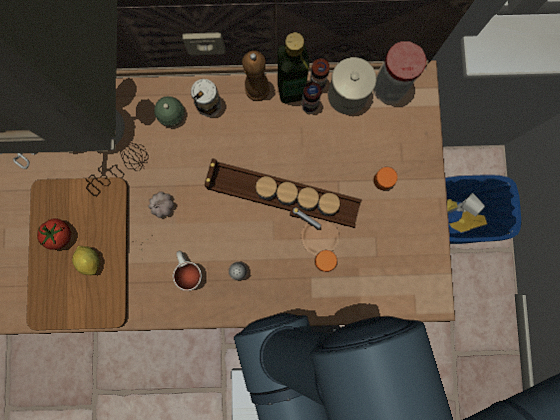

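View pics/scene0.png

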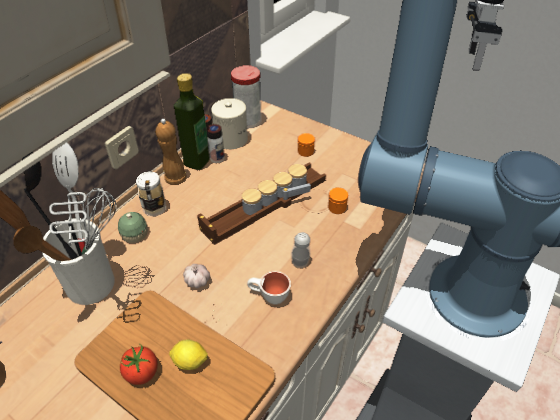

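The top view shows the rail from its stop at (210,173) to its open end at (360,213). The lids are at about (266,188), (287,193), (308,198) and (329,203). The keeper runs from about (295,210) to (320,227), and the orange look-alikes are at (386,178) and (326,260).

```bash
cat > m.py <<'E'
from h import *
def lids(im,box=(150,230,200,370)):
    r0,r1,c0,c1=box
    hsv=cv2.cvtColor(im,cv2.COLOR_RGB2HSV)[r0:r1,c0:c1]
    g=cv2.cvtColor(im,cv2.COLOR_RGB2GRAY)[r0:r1,c0:c1]
    c=cv2.HoughCircles(cv2.resize(g,None,fx=4,fy=4,interpolation=cv2.INTER_CUBIC),cv2.HOUGH_GRADIENT,1,60,param1=120,param2=18,minRadius=34,maxRadius=52)
    if c is None: return []
    c=c[0]; return np.c_[(c[:,0]+.5)/4-.5+c0,(c[:,1]+.5)/4-.5+r0,c[:,2]/4]
if __name__=='__main__':
    im=cv2.cvtColor(cv2.imread('pics/top0.png'),cv2.COLOR_BGR2RGB)
    L=lids(im); L=L[np.argsort(L[:,0])]; print(L)
    print(onz('top',L[:,:2],.056).round(4))
    crop=im[145:245,195:375]
    cv2.imwrite('pics/c0.png',cv2.cvtColor(cv2.resize(crop,(792,440),interpolation=cv2.INTER_CUBIC),cv2.COLOR_RGB2BGR))
    for k,p in dict(mug=(188,277),salt=(238,271),o1=(326,260),o2=(386,178)).items(): print(k,onz('top',[p],.04).round(3))
E
python3 m.py
```

```text
[[266.    186.25   10.325]
 [286.75  192.     10.55 ]
 [307.75  197.5    10.55 ]
 [328.5   202.25   10.9  ]]
[[ 0.5509  0.0681  0.056 ]
 [ 0.5367  0.0226  0.056 ]
 [ 0.523  -0.0234  0.056 ]
 [ 0.5111 -0.0688  0.056 ]]
mug [[0.357 0.245 0.04 ]]
salt [[0.367 0.135 0.04 ]]
o1 [[ 0.385 -0.059  0.04 ]]
o2 [[ 0.565 -0.202  0.04 ]]
```

View pics/c0.png

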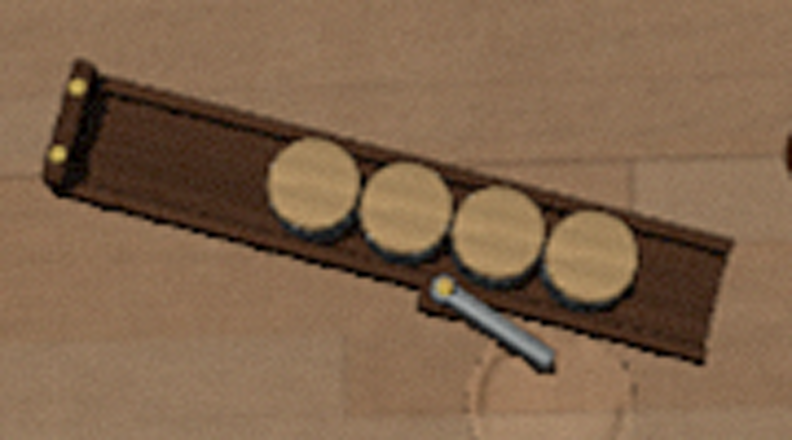

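The crop (scale 4.4, offset 195,145) shows the keeper pivot at (445,287), the keeper tip at (549,362), and the open-end wall corners at (732,240) and (705,361). The inner edge of the stop's top runs from about (97,70) to (75,190).

```bash
cat > r.py <<'E'
from h import *
P=lambda *p:[(195+(a+.5)/4.4-.5,145+(b+.5)/4.4-.5) for a,b in p]
piv=onz('top',P((445,287)),.05)[0]; tip=onz('top',P((549,360)),.05)[0]
end=onz('top',P((732,240),(705,361)),.022); side=onz('top',P((732,240),(97,76)),.022); near=onz('top',P((703,362),(68,196)),.022)
stop=onz('top',P((97,67),(73,192)),.05)
for s in(side,near):
    d=s[1]-s[0]; print('ang',np.arctan2(d[0],d[1]))
L=np.array([[.5509,.0681],[.5367,.0226],[.523,-.0234],[.5111,-.0688]])
th=.277
u=np.array([np.sin(th),np.cos(th)]);v=np.array([np.cos(th),-np.sin(th)])
print(piv,tip,end,stop)
f=lambda p:np.array([p[:2]@v,p[:2]@u])
O1=f(piv)+[.034,.051]; e=f(end.mean(0))+[0,.19]; s=f(stop.mean(0))-[0,.15]
print('origin rail-frame est',O1,e,s,[f(l) for l in L])
d=f(tip)-f(piv); print('bar',np.linalg.norm(d),d,'ang in rail',np.arctan2(d[1],d[0]))
E
python3 r.py
```

```text
ang 0.2860547538708827
ang 0.2872731553105207
[0.49709386 0.00380626 0.05      ] [ 0.45871266 -0.04702804  0.05      ] [[ 0.52066356 -0.14648111  0.022     ]
 [ 0.45836978 -0.12944215  0.022     ]] [[0.61524529 0.17720679 0.05      ]
 [0.55104813 0.19026905 0.05      ]]
origin rail-frame est [0.51110383 0.19060204] [0.50858492 0.19116617] [0.51067022 0.18620772] [array([0.5112764 , 0.21615935]), array([0.51006064, 0.16851051]), array([0.50946256, 0.12051746]), array([0.51043178, 0.0735938 ])]
bar 0.06369648627479327 [-0.02301639 -0.05939266] ang in rail -1.9405060338697053
```

```bash
python3 -m pendant '[0,0.03,-0.025,0,0.08, 0,0.07,-0.057,0,0.2, 0,0.11,-0.09,0,0.32, 0,0.15,-0.123,0,0.44, 0,0.19,-0.155,0,0.56, 0,0.23,-0.188,0,0.697, 0,0.26,-0.213,0,0.697, 0,0.28,-0.229,0,0.697]' 40
cat > w.py <<'E'
# rail-frame TCP, force, and rail-frame tool axes
import sys
from h import *
th=.284;u=np.array([np.sin(th),np.cos(th)]);v=np.array([np.cos(th),-np.sin(th)]);O=.510*v+.190*u
def rf(p): q=np.asarray(p)[:2]-O; return np.array([q@v,q@u])
def wf(x,y): return O+x*v+y*u
if __name__=='__main__':
    o=manip.get_obs();p=o['ee_pos'];R=o['tcp_rot'];F=o['contact_force']
    print('t',o['time'],'rail xy',rf(p).round(4),'z',p[2].round(4),'F rail',(F[:2]@v).round(1),(F[:2]@u).round(1),F[2].round(1),'toolx ang',np.arctan2(R[1,0],R[0,0]).round(4),'w',o['gripper_width'].round(4),'q6',o['joint_positions'].round(2))
    if len(sys.argv)>1:
        d=wf(float(sys.argv[1]),float(sys.argv[2]))-p[:2]; print('tool shift',(R[:2,:2].T@d).round(4))
E
python3 w.py 0 -0.2
```

```text
time: 0.9
ee_pos: [0.4261, -0.2701, 0.2051]
tcp_rot: [[0.961, -0.278, -0.0], [-0.278, -0.961, 0.001], [-0.001, -0.001, -1.0]]
contact_force: [-0.5, -0.6, 0.3]
gripper_width: 0.0332Traceback (most recent call last):
  File "w.py", line 9, in <module>
    print('t',o['time'],'rail xy',rf(p).round(4),'z',p[2].round(4),'F rail',(F[:2]@v).round(1),(F[:2]@u).round(1),F[2].round(1),'toolx ang',np.arctan2(R[1,0],R[0,0]).round(4),'w',o['gripper_width'].round(4),'q6',o['joint_positions'].round(2))
                                                                                                                                                                                   ^^^^^^^^^^^^^^^^^^^^^^^^
AttributeError: 'float' object has no attribute 'round'
```

```bash
sed -i "s/np.arctan2(R\[1,0\],R\[0,0\]).round(4)/round(float(np.arctan2(R[1,0],R[0,0])),4)/; s/o\['gripper_width'\].round(4)/o['gripper_width']/" w.py; python3 w.py 0 -0.2
```

```text
t 0.9 rail xy [-0.0253 -0.3299] z 0.2051 F rail -0.4 -0.7 0.3 toolx ang -0.2817 w 0.033201242212087215 q6 [-0.79 -0.1   1.92  0.    1.32  1.06]
tool shift [ 0.0256 -0.1298]
```

```bash
python3 -m pendant '[0,0.008,-0.04,0.01,0, 0,0.016,-0.08,0.03,0, 0,0.025,-0.12,0.06,0, 0,0.025,-0.13,0.09,0, 0,0.025,-0.13,0.12,0, 0,0.025,-0.13,0.14,0, 0,0.025,-0.13,0.14,0]'; python3 w.py 0 -0.2
python3 - <<'E'
from h import *
im=snap('top','t1.png'); s=snap('scene','s1.png')
a=cv2.resize(im[140:250,195:395],(800,440),interpolation=cv2.INTER_CUBIC)
cv2.imwrite('pics/t1c.png',cv2.cvtColor(a,cv2.COLOR_RGB2BGR))
E
```

```text
time: 1.6
ee_pos: [0.4832, -0.1538, 0.0621]
tcp_rot: [[0.96, -0.28, -0.006], [-0.28, -0.96, 0.004], [-0.007, -0.002, -1.0]]
contact_force: [-0.4, -0.1, -0.2]
gripper_width: 0.0003
t 1.6 rail xy [-0.003  -0.2022] z 0.0621 F rail -0.4 -0.2 -0.2 toolx ang -0.2838 w 0.00032741719543708393 q6 [-0.53  0.1   2.01 -0.    1.04  1.32]
tool shift [ 0.003  -0.0022]
```

View pics/s1.png

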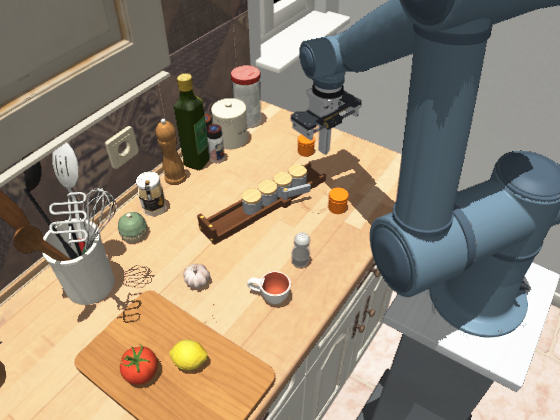

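```bash
python3 -m pendant '[0,0.002,0,0.02,0, 0,0.003,0,0.04,0, 0,0.003,-0.01,0.042,0, 0,0.003,-0.02,0.042,0, 0,0.003,-0.03,0.042,0, 0,0.003,-0.034,0.042,0, 0,0.003,-0.038,0.042,0, 0,0.003,-0.04,0.042,0]'; python3 w.py 0 -0.1535
```

```text
time: 2.5
ee_pos: [0.5004, -0.1177, 0.024]
tcp_rot: [[0.96, -0.28, 0.001], [-0.28, -0.96, -0.0], [0.001, 0.0, -1.0]]
contact_force: [-1.4, -0.3, 1.1]
gripper_width: 0.0004
t 2.5 rail xy [ 0.0033 -0.1628] z 0.024 F rail -1.2 -0.7 1.1 toolx ang -0.2837 w 0.00039644369931665175 q6 [-0.45  0.18  2.01 -0.    0.95  1.4 ]
tool shift [-0.0033 -0.0093]
```

```bash
python3 -m pendant '[0,-0.003,-0.003,0,0, 0,-0.003,-0.006,0,0, 0,-0.003,-0.009,0,0, 0,-0.003,-0.012,0,0, 0,-0.003,-0.015,0,0, 0,-0.003,-0.018,0,0, 0,-0.003,-0.021,0,0, 0,-0.003,-0.024,0,0]'; python3 w.py
```

```text
time: 3.3
ee_pos: [0.5039, -0.0941, 0.0235]
tcp_rot: [[0.96, -0.28, 0.0], [-0.28, -0.96, -0.0], [0.0, 0.0, -1.0]]
contact_force: [-0.6, -3.0, 0.1]
gripper_width: 0.0002
t 3.3 rail xy [ 1.000e-04 -1.392e-01] z 0.0235 F rail 0.3 -3.1 0.1 toolx ang -0.2842 w 0.00019267542847982075 q6 [-0.41  0.18  2.01 -0.    0.95  1.45]
```

```bash
python3 -m pendant '[0,0,-0.003,0,0, 0,0,-0.006,0,0, 0,0,-0.009,0,0, 0,0,-0.012,0,0, 0,0,-0.015,0,0, 0,0,-0.018,0,0, 0,0,-0.021,0,0, 0,0,-0.024,0,0]'; python3 w.py
python3 -m pendant '[0,0,-0.003,0,0, 0,0,-0.006,0,0, 0,0,-0.009,0,0, 0,0,-0.012,0,0, 0,0,-0.015,0,0, 0,0,-0.018,0,0, 0,0,-0.021,0,0, 0,0,-0.024,0,0]'; python3 w.py
python3 - <<'E'
from m import *
im=snap('top','t2.png'); L=lids(im); L=L[np.argsort(L[:,0])]
from w import rf
for p in L: print(p.round(1),rf(onz('top',[p[:2]],.056)[0]).round(4))
a=cv2.resize(im[140:250,195:395],(800,440),interpolation=cv2.INTER_CUBIC)
cv2.imwrite('pics/t2c.png',cv2.cvtColor(a,cv2.COLOR_RGB2BGR))
E
```

```text
time: 4.1
ee_pos: [0.5106, -0.0708, 0.0235]
tcp_rot: [[0.96, -0.28, -0.0], [-0.28, -0.96, -0.0], [-0.0, 0.0, -1.0]]
contact_force: [-0.6, -2.4, 0.3]
gripper_width: 0.0008
t 4.1 rail xy [-0.     -0.1149] z 0.0235 F rail 0.1 -2.4 0.3 toolx ang -0.2842 w 0.000832492595195015 q6 [-0.36  0.18  2.   -0.    0.95  1.5 ]
time: 4.9
ee_pos: [0.5173, -0.0478, 0.0235]
tcp_rot: [[0.96, -0.28, -0.0], [-0.28, -0.96, -0.0], [-0.0, 0.0, -1.0]]
contact_force: [-0.9, -4.0, 0.3]
gripper_width: 0.0005
t 4.9 rail xy [-0.     -0.0909] z 0.0235 F rail 0.3 -4.1 0.3 toolx ang -0.2842 w 0.00048971391135142 q6 [-0.31  0.19  1.99 -0.    0.96  1.54]
[240.2 179.8  10.2] [-0.0005  0.0888]
[261.5 185.2  10.6] [-0.0006  0.04  ]
```

View pics/t2c.png

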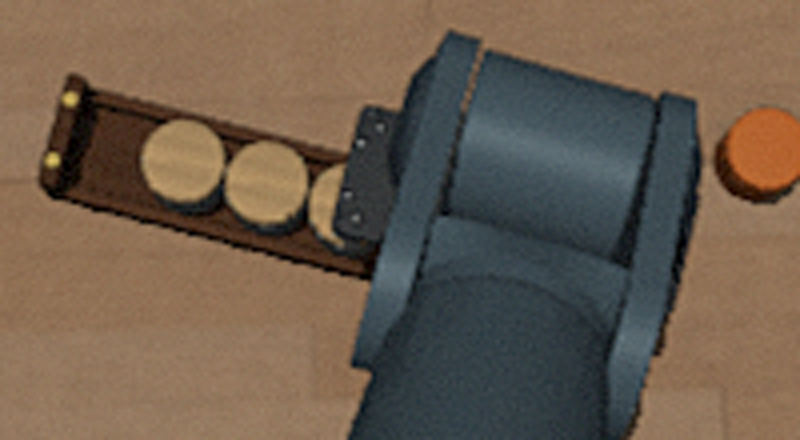

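The train is moving as one: tin 1 is at rail y 0.089, about 37 mm from home. I'll keep going gently.

```bash
python3 -m pendant '[0,0,-0.003,0,0, 0,0,-0.006,0,0, 0,0,-0.009,0,0, 0,0,-0.012,0,0, 0,0,-0.015,0,0, 0,0,-0.018,0,0, 0,0,-0.021,0,0, 0,0,-0.024,0,0]'; python3 w.py
python3 -m pendant '[0,0,-0.001,0,0, 0,0,-0.002,0,0, 0,0,-0.003,0,0, 0,0,-0.004,0,0, 0,0,-0.005,0,0, 0,0,-0.006,0,0, 0,0,-0.007,0,0, 0,0,-0.008,0,0]'; python3 w.py
```

```text
time: 5.75
ee_pos: [0.524, -0.0247, 0.0235]
tcp_rot: [[0.96, -0.28, -0.0], [-0.28, -0.96, 0.0], [-0.0, -0.0, -1.0]]
contact_force: [-0.5, -4.3, 1.8]
gripper_width: 0.0007
t 5.75 rail xy [-0.     -0.0669] z 0.0235 F rail 0.7 -4.2 1.8 toolx ang -0.2842 w 0.0006553583757555286 q6 [-0.26  0.2   1.98  0.    0.96  1.59]
time: 6.55
ee_pos: [0.5262, -0.0173, 0.0235]
tcp_rot: [[0.96, -0.28, -0.0], [-0.28, -0.96, 0.0], [-0.0, -0.0, -1.0]]
contact_force: [-1.4, -2.9, 1.2]
gripper_width: 0.0007
t 6.55 rail xy [-0.     -0.0591] z 0.0235 F rail -0.5 -3.2 1.2 toolx ang -0.2843 w 0.0006807421846916064 q6 [-0.25  0.21  1.97  0.    0.96  1.61]
```

```bash
python3 -m pendant '[0,0,-0.001,0,0, 0,0,-0.002,0,0, 0,0,-0.003,0,0, 0,0,-0.004,0,0]'; python3 w.py
```

```text
time: 6.95
ee_pos: [0.5274, -0.0134, 0.0235]
tcp_rot: [[0.96, -0.28, 0.0], [-0.28, -0.96, -0.0], [0.0, 0.0, -1.0]]
contact_force: [-0.8, -4.2, 0.6]
gripper_width: 0.0003
t 6.95 rail xy [-0.     -0.0551] z 0.0235 F rail 0.4 -4.3 0.6 toolx ang -0.2841 w 0.00032627138939108935 q6 [-0.24  0.21  1.97 -0.    0.96  1.61]
```

```bash
python3 -m pendant '[0,0,-0.001,0,0, 0,0,-0.0015,0,0, 0,0,-0.002,0,0]'; python3 w.py;  python3 -m pendant '[0,0,-0.001,0,0, 0,0,-0.001,0,0]'; python3 w.py
```

```text
time: 7.25
ee_pos: [0.5279, -0.0115, 0.0235]
tcp_rot: [[0.96, -0.28, -0.0], [-0.28, -0.96, -0.0], [-0.0, 0.0, -1.0]]
contact_force: [-1.0, -2.9, 1.0]
gripper_width: 0.0004
t 7.25 rail xy [-0.     -0.0531] z 0.0235 F rail -0.1 -3.0 1.0 toolx ang -0.2841 w 0.00038824839520014756 q6 [-0.24  0.21  1.97 -0.    0.96  1.62]
time: 7.45
ee_pos: [0.5282, -0.0105, 0.0234]
tcp_rot: [[0.96, -0.28, 0.0], [-0.28, -0.96, 0.0], [-0.0, -0.0, -1.0]]
contact_force: [-0.4, -2.7, 1.5]
gripper_width: 0.0003
t 7.45 rail xy [-0.    -0.052] z 0.0234 F rail 0.4 -2.7 1.5 toolx ang -0.2842 w 0.00031022109727391045 q6 [-0.23  0.21  1.97  0.    0.96  1.62]
```

```bash
python3 -m pendant '[0,0,-0.001,0,0, 0,0,-0.001,0,0]'; python3 -m pendant '[0,0,-0.001,0,0, 0,0,-0.001,0,0]' | grep force;python3 w.py
python3 - <<'E'
from m import *
im=snap('top','t3.png'); L=lids(im); L=L[np.argsort(L[:,0])]
from w import rf
for p in L: print(p.round(1),rf(onz('top',[p[:2]],.056)[0]).round(4))
cv2.imwrite('pics/t3c.png',cv2.cvtColor(cv2.resize(im[150:210,200:300],(800,480),interpolation=cv2.INTER_CUBIC),cv2.COLOR_RGB2BGR))
E
```

```text
time: 7.65
ee_pos: [0.5285, -0.0095, 0.0235]
tcp_rot: [[0.96, -0.28, 0.0], [-0.28, -0.96, 0.0], [0.0, -0.0, -1.0]]
contact_force: [-1.4, -2.5, 1.5]
gripper_width: 0.0007
contact_force: [-0.3, -3.2, 1.4]
t 7.85 rail xy [-0.     -0.0501] z 0.0235 F rail 0.6 -3.2 1.4 toolx ang -0.2842 w 0.0005417866328900967 q6 [-0.23  0.21  1.97  0.    0.96  1.62]
[222.8 175.   10.3] [1.000e-04 1.292e-01]
[243.8 180.8  10.4] [-0.0007  0.0807]
```

View pics/t3c.png

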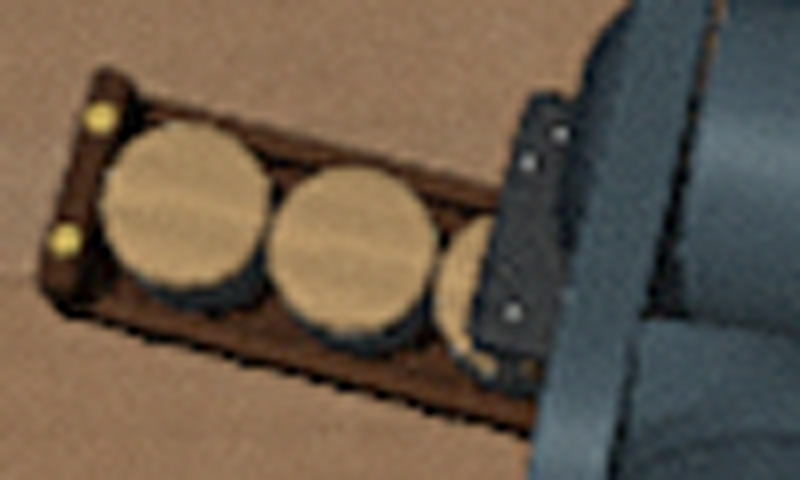

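Tin 1's lid edge, at about (103,205) in the crop, is almost at the inner face of the stop. I'll creep forward until the force rises.

```bash
for i in 1; do python3 -m pendant '[0,0,-0.001,0,0, 0,0,-0.001,0,0]' | grep force; python3 -m pendant '[0,0,-0.001,0,0, 0,0,-0.001,0,0]' | grep force; done; python3 w.py
```

```text
contact_force: [-1.3, -5.2, 1.1]
contact_force: [-3.0, -8.5, 1.8]
t 8.3 rail xy [ 0.0001 -0.0493] z 0.0235 F rail -0.5 -9.0 1.8 toolx ang -0.2833 w 0.000790801735307214 q6 [-0.23  0.21  1.97 -0.    0.96  1.63]
```

Force has risen to 9 N while the tip has stalled, so the row is home. I'll back off, lift and go round to the robot's side of the keeper.

```bash
python3 -m pendant '[0,0,0.003,0,0, 0,0,0.01,0,0, 0,0,0.025,0,0, 0,0,0.035,-0.01,0, 0,0,0.035,-0.04,0, 0,0,0.035,-0.07,0, 0,-0.02,0.035,-0.08,0, 0,-0.05,0.035,-0.08,0]'|grep force; python3 w.py -0.082 -0.081
python3 - <<'E'
import numpy as np
for ph in [-1.94,-1.75,-1.571,-1.4,-1.2,-1.0,-.8,-.6,-.4,-.2,-.1,0]:
    e=np.array([np.cos(ph),np.sin(ph)]);n=np.array([np.sin(ph),-np.cos(ph)])
    h=8*abs(n[0])+10*abs(n[1]); print(ph,(np.array([-34,-51])+45*e+(5+h)*n).round(1))
E
```

```text
contact_force: [-0.1, 0.1, -0.6]
t 9.1 rail xy [-0.0476 -0.084 ] z 0.1069 F rail -0.2 0.0 -0.6 toolx ang -0.2854 w 0.00023836081251330408 q6 [-0.3  -0.06  2.08  0.    1.12  1.56]
tool shift [-0.0344 -0.0029]
-1.94 [-65.2 -87.2]
-1.75 [-56.4 -92.7]
-1.571 [-47. -96.]
-1.4 [-40.7 -97.8]
-1.2 [-32.7 -98.8]
-1.0 [-24.1 -98.1]
-0.8 [-15.3 -95.6]
-0.6 [ -6.9 -91.1]
-0.4 [  0.7 -84.5]
-0.2 [  6.8 -76. ]
-0.1 [  9.2 -71.2]
0 [ 11. -66.]
```

```bash
python3 -m pendant '[0,-0.025,0,0,0, 0,-0.036,0,0,0, 0,-0.036,0,0.02,0, 0,-0.036,0,0.05,0, 0,-0.036,0,0.07,0, 0,-0.036,0,0.073,0, 0,-0.036,0,0.073,0]'|grep force; python3 w.py -0.065 -0.087
python3 - <<'E'
from m import *
from w import rf
im=snap('top','t4.png')
cv2.imwrite('pics/t4c.png',cv2.cvtColor(cv2.resize(im[150:260,200:380],(792,484),interpolation=cv2.INTER_CUBIC),cv2.COLOR_RGB2BGR))
s=snap('scene','s4.png'); cv2.imwrite('pics/s4c.png',cv2.cvtColor(cv2.resize(s[140:260,190:350],(800,600),interpolation=cv2.INTER_CUBIC),cv2.COLOR_RGB2BGR))
E
```

```text
contact_force: [-0.1, -0.6, 0.9]
t 9.8 rail xy [-0.0857 -0.0834] z 0.0306 F rail 0.1 -0.6 0.9 toolx ang -0.2847 w 0.0005887835777361684 q6 [-0.3  -0.01  2.19  0.    0.96  1.56]
tool shift [0.0207 0.0036]
```

View pics/s4c.png

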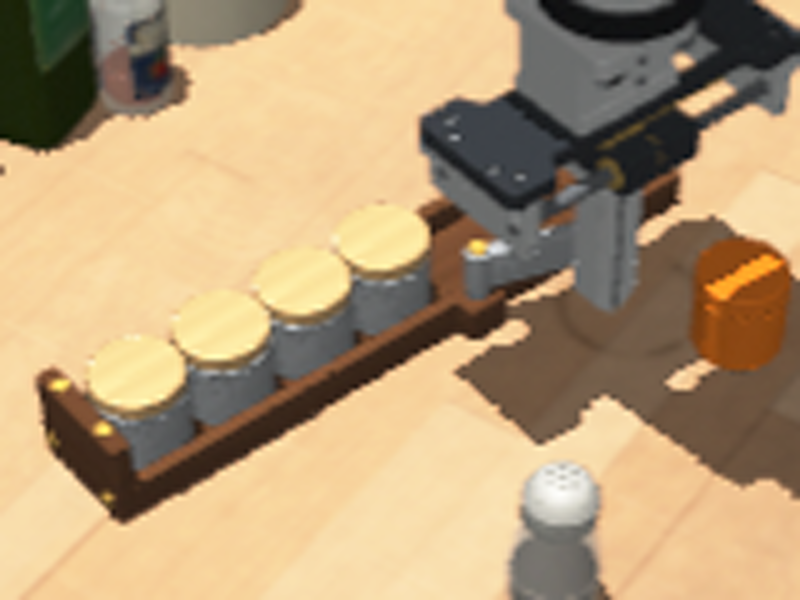

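The scene crop shows the four tins in contact against the stop, and the fingertip on the robot's side of the bar. I'll sweep the bar now.

```bash
python3 -m pendant '[0,0.011,0.003,0,0, 0,0.016,0.004,0,0, 0,0.021,0.005,0,0, 0,0.026,0.0075,0,0, 0,0.032,0.0105,0,0, 0,0.039,0.0125,0,0, 0,0.045,0.0145,0,0, 0,0.051,0.0155,0,0]'|grep force; python3 w.py -0.033 -0.099
python3 - <<'E'
from h import *
s=snap('scene','s5.png'); cv2.imwrite('pics/s5c.png',cv2.cvtColor(cv2.resize(s[140:260,190:350],(800,600),interpolation=cv2.INTER_CUBIC),cv2.COLOR_RGB2BGR))
E
```

```text
contact_force: [-1.1, 1.1, -0.3]
t 10.7 rail xy [-0.0349 -0.0989] z 0.0302 F rail -1.3 0.7 -0.3 toolx ang -0.2842 w 0.0003311980758264869 q6 [-0.33  0.1   2.08 -0.    0.96  1.53]
tool shift [0.0019 0.0001]
```

View pics/s5c.png

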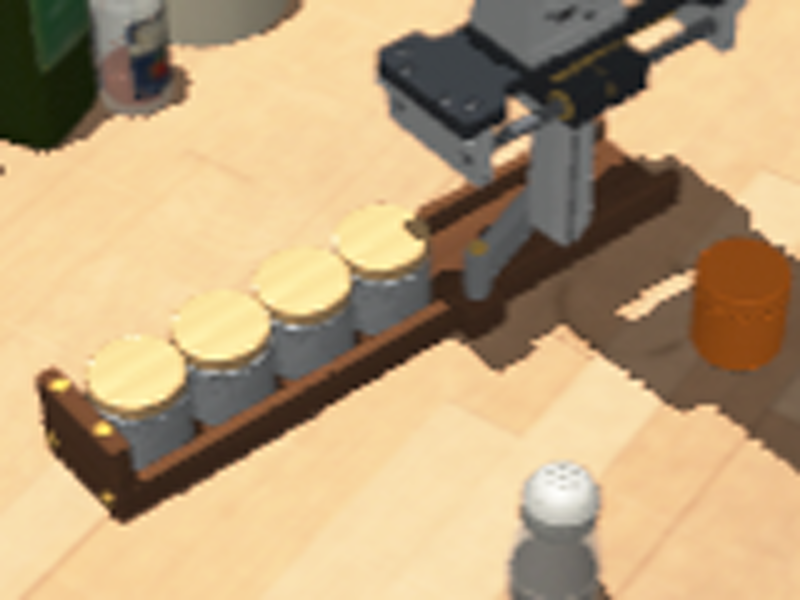

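The bar has swung over the channel and is following the finger. I'll continue.

```bash
python3 -m pendant '[0,0.006,0,0,0, 0,0.011,-0.001,0,0, 0,0.018,-0.003,0,0, 0,0.025,-0.006,0,0, 0,0.032,-0.011,0,0, 0,0.038,-0.017,0,0, 0,0.042,-0.023,0,0, 0,0.044,-0.026,0,0]'|grep force; python3 w.py 0.011 -0.066
```

```text
contact_force: [-1.5, -0.8, 0.8]
t 11.55 rail xy [ 0.0096 -0.072 ] z 0.0306 F rail -1.2 -1.1 0.8 toolx ang -0.2836 w 0.00025277698082990766 q6 [-0.27  0.21  1.96 -0.    0.98  1.58]
tool shift [ 0.0014 -0.006 ]
```

```bash
python3 -m pendant '[0,0.001,-0.0015,0,0, 0,0.001,-0.003,0,0, 0,0.001,-0.0045,0,0, 0,0.001,-0.006,0,0, 0,0.001,-0.0075,0,0, 0,0.001,-0.0085,0,0]'|grep force; python3 w.py;python3 -m pendant '[0,0,-0.001,0,0, 0,0,-0.001,0,0]'|grep force; python3 w.py
```

```text
contact_force: [1.4, -0.8, 0.5]
t 12.15 rail xy [ 0.0102 -0.0641] z 0.0307 F rail 1.6 -0.4 0.5 toolx ang -0.2843 w 0.0007672119245530355 q6 [-0.26  0.21  1.95  0.    0.98  1.6 ]
contact_force: [-0.7, -3.2, 1.2]
t 12.35 rail xy [ 0.0102 -0.0636] z 0.0306 F rail 0.3 -3.3 1.2 toolx ang -0.2839 w 0.0007621270564044554 q6 [-0.26  0.21  1.95 -0.    0.98  1.6 ]
```

```bash
python3 -m pendant '[0,0,-0.001,0,0, 0,0,-0.001,0,0]'|grep force; python3 w.py;python3 -m pendant '[0,0,-0.001,0,0, 0,0,-0.001,0,0]'|grep force; python3 w.py
```

```text
contact_force: [-1.7, -7.3, 1.6]
t 12.55 rail xy [ 0.0102 -0.0635] z 0.0307 F rail 0.4 -7.4 1.6 toolx ang -0.2835 w 0.0006206581214123517 q6 [-0.26  0.21  1.95 -0.    0.98  1.6 ]
contact_force: [-3.2, -10.2, 2.2]
t 12.75 rail xy [ 0.0103 -0.0634] z 0.0307 F rail -0.2 -10.6 2.2 toolx ang -0.283 w 0.0003254855192784906 q6 [-0.25  0.21  1.95 -0.01  0.98  1.6 ]
```

The bar is at its hard limit: it stalled at y = -0.0634, against a predicted -0.0633. I'll withdraw clear and check.

```bash
python3 -m pendant '[0,0,0.004,0,0, 0,0,0.014,0,0, 0,0,0.035,0,0, 0,0,0.04,-0.02,0, 0,0,0.04,-0.06,0, 0,0,0.06,-0.1,0, 0,0,0.1,-0.12,0, 0,0,0.14,-0.12,0]'|grep force; python3 -m pendant '[0,0,0.04,0,0, 0,-0.02,0.08,0,0, 0,-0.04,0.12,0,0, 0,-0.05,0.16,0,0, 0,-0.05,0.18,0,0, 0,-0.05,0.18,0,0, 0,-0.05,0.18,0,0]'|grep force; python3 w.py
python3 - <<'E'
from m import *
from w import rf
im=snap('top','t6.png'); L=lids(im); L=L[np.argsort(L[:,0])]
for p in L: print(p.round(1),rf(onz('top',[p[:2]],.056)[0]).round(4))
cv2.imwrite('pics/t6c.png',cv2.cvtColor(cv2.resize(im[145:285,180:380],(800,560),interpolation=cv2.INTER_CUBIC),cv2.COLOR_RGB2BGR))
E
```

```text
contact_force: [0.3, -0.9, -0.7]
contact_force: [0.7, 0.6, 1.0]
t 14.25 rail xy [-0.0404 -0.3809] z 0.1501 F rail 0.5 0.8 1.0 toolx ang -0.2851 w 0.00021525195984703022 q6 [-0.89 -0.03  1.97  0.    1.21  0.96]
[222.5 175.2  10.6] [-0.0006  0.1296]
[243.2 180.2  10.1] [0.0001 0.0821]
[264.2 186.   10.3] [-0.0007  0.0337]
[285.  191.8  10.4] [-0.0016 -0.0141]
```

View pics/t6c.png

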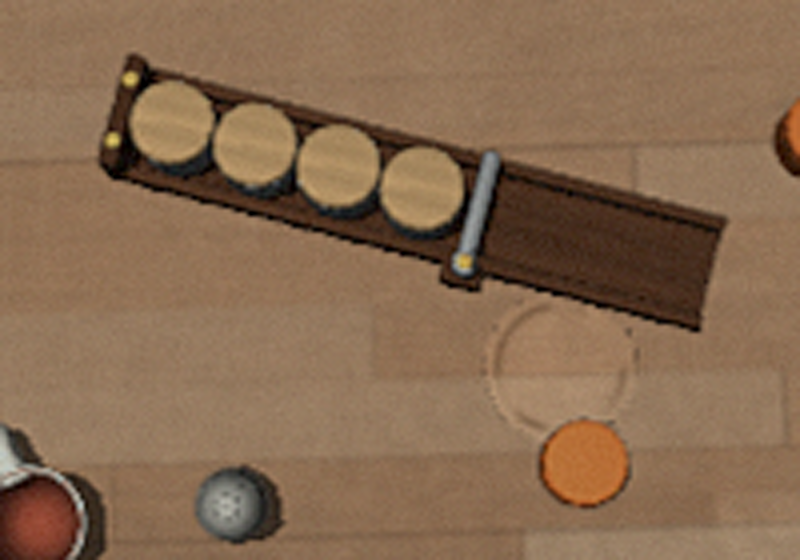

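The four lids sit against the stop at 48 mm pitch. The keeper lies square across the channel, from (463,262) to (490,158), and the bystanders are where they were.

```bash
python3 -c "
from station import manip; print(manip.close_job())"
```

```text
the job is handed in; nothing more can be done
None
```

The four tins are up against the end stop with no gap, the keeper bar is shut behind the last one, and I handed the job in at about 14.3 s.

- **Tins:** I pushed only the rear tin, with closed fingertips, at about 3 N and no more than 30 mm/s. I stopped when the force rose to 9 N and the tip stalled against the stop. In the final top view the first and last tin centres are 143.7 mm apart, against 144 mm for a touching row.
- **Keeper:** I then swept the bar round from the robot's side until it stalled at 10 N. It stopped within 0.1 mm of where I expected it to be fully shut, and the final view shows it square across the channel.
- **Other objects:** the final view shows the salt shaker, the mug and the near orange look-alike where they started. The other bystanders were outside or at the edge of that crop, and I did not measure any of them again. The arm was well clear when I handed in.

**Disagreement:** the camera put the first tin about 3 mm past its nominal home position. I put this down to error in my estimate of the rail's position and relied on contact force instead.

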